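Roll a vial onto the reader's line and read it

TASK

Without picking it up, push the top of the lying amber vial sideways so that it rolls along the white pad and comes to rest centred on the black line, lying along it. Then press the button on top of the reader to read the vial's base. Leave the standing vials and the pellet die alone, and do not tip the lying vial up or lift it.

Things in the scene. Friction and masses are not known exactly. Their poses are not given: they have to be found in the camera images.
- station: Fixed station: a white pad, 104 (its x) x 236 (its y) x 6 mm, flat on the bench, and a grey reader box, 50 x 96 mm, top 42 mm above the bench, centred 82 mm along +x from the pad's centre. Origin: underside of the pad's centre; z up; x points roughly towards the robot. Rolling on the pad meets a little resistance: a vial pushed at 30 mm/s stops within about 2 mm, a fast one rolls on.
- line_mid (a point): Middle of the flat black line (6 mm wide, 90 mm long, a short cross tick at each end) on the pad's top face, 6 mm above the bench. Axes as the station: x along the line towards the reader, y across the line along the pad.
- read_top (a point): Centre of the top of the reader's grey round push button (26 mm across), which stands on top of the reader box, its axis vertical.
- read (a joint): Button travel in m: 0 out, 0.005 fully down (4 N there); springs back.
- vial_amber: Lying amber vial, 30 g, smooth (friction 0.3): glass body 24 mm diameter, 50 mm long; black cap 20 mm diameter; 62 mm long in all. Origin: centre of its base; its z is its long axis, base to cap. It starts 65 to 85 mm from the line, on either side, base towards the reader, within 0.1 rad of parallel to the line. Lying, its axis is 12 mm and its top 24 mm above the pad.
- vial_mid (a point): Point on the lying vial's axis in the middle of its 50 mm glass body, 25 mm from the base. A slow fingertip push at this point, at or a little above the height of the axis, rolls it freely and hardly changes its direction; near the very top it may wedge under the fingertip.
- vial_d: Bystander: a standing clear vial with a black cap, 25 mm diameter, 57 mm tall, on the pad on the other side of the line. Origin: centre of its underside, z up.
- vial_b: Bystander: a standing clear vial with a white cap, 25 mm diameter, 57 mm tall, on the bench beside the reader. Origin: centre of its underside, z up.
- pellet_die: Bystander: a steel pellet die, 37 mm diameter, 48 mm tall, on the bench on the other side of the reader. Origin: centre of its underside, z up.
Things that resemble listed ones, but are neither listed nor needed, are in the scene too. What is shaped like the vial_amber but purple is not meant.

How it is judged:
On the way, in this order (a step that is already met when the one before it is completed fails the run):
1. the vial has rolled at least half a turn (its upper side comes to face down) (angle between vial_amber's own x axis and vertical above 2.5 rad), for 0.02 s.
2. the vial lies at rest on the line, touched by nothing of the robot (y of vial_mid in the frame of line_mid between -0.007 and 0.007 m and x of vial_mid in the frame of line_mid between -0.02 and 0.02 m and angle between the z axis of vial_amber and the x axis of line_mid, either way round below 0.2 rad and contact force between each of the arm, the fingers and vial_amber below 0.05 N and linear speed of vial_amber below 0.01 m/s), for 0.3 s.
3. the reader's button is pressed down (value of joint read above 0.0035 m), for 0.02 s.
At the end, for the whole second after the job is handed in: The vial lies at rest with the middle of its glass body within 7 mm of the line sideways and 20 mm of the line's middle lengthways, within 0.2 rad of parallel to it; the button has been pressed (3.5 mm or more) after that and has come back up (y of vial_mid in the frame of line_mid between -0.007 and 0.007 m and x of vial_mid in the frame of line_mid between -0.02 and 0.02 m and angle between the z axis of vial_amber and the x axis of line_mid, either way round below 0.2 rad and linear speed of vial_amber below 0.01 m/s and value of joint read below 0.0015 m); the robot touches nothing.
It fails at once if the lying vial is lifted off the pad (its body's middle 8 mm or more above its rolling height) (z of vial_mid in the frame of line_mid above 0.02 m).
It fails at once if the lying vial is tipped up or stood up (angle between vial_amber's own z axis and vertical below 1.22 rad or angle between vial_amber's own z axis and vertical above 1.92 rad).
It fails at once if a standing vial or the pellet die is moved 15 mm or more (distance of any of vial_d, vial_b, pellet_die from where it was at the start of the episode above 0.015 m).
It fails at once if a standing vial is knocked over (angle between any of vial_d, vial_b's own z axis and vertical above 0.5 rad).
It also fails if it takes over 45 s, if anything falls off the work surface, if the arm or the gripper's body presses on something with over 40 N, if the wrist force passes 120 N, or if a joint passes its speed limit or range.

ROBOT

A 7-joint arm with a two-finger parallel gripper is mounted at the origin on the work surface; the furniture and walls round the work are solid. World frame = base frame: x ahead of the robot, y to its left, z up, the work surface at z = 0. Lengths are in m, angles in rad, forces in N, time in s.
With the tool pointing down it reaches from about 0.4 to 0.85 m from the base axis. Payload 4.5 kg.
Tool frame: the origin (TCP) lies on the centre line of the jaws, within the pads' length; the fingertips stand 11 mm ahead of it and the grasp point (between the pads) lies 8 mm behind it; z points along the fingers, x is the direction in which the jaws open and shut, and the axes are right-handed (so a half turn about z gives the same grasp; the last joint's range is limited). The gripper opens to 88 mm and grips with 3 to 60 N. Pads are 18 mm wide; open, the fingers measure 123 mm over their backs; the gripper's body (75 mm by 187 mm) begins 45 mm behind the grasp point.
Start: joints at [1.18, 0.689, -0.195, 1.565, 0.157, 0.902, -0.215], TCP at [0.258, -0.569, 0.25] pointing down, gripper open.
Joint ranges: [-3.01, 3.01], [-0.46, 2.08], [-1.47, 1.51], [0.13, 2.56], [-1, 4.14], [0.04, 2.09], [-2.66, 2.66]. Speed limits (rad/s): [2.57, 2.57, 3.14, 3.14, 3.14, 3.14, 3.14].

INTERFACE

Orientations are given as a unit quaternion [x, y, z, w].
In Python, from plant import r, vision, order, nets gives the robot as it stands.
- The arm moves only by the tool send_rows, never from a script. Its argument "series" is a list of rows, each an object with "delta_pos": the shift along the tool's x, y, z in cm, a list of three; "turn": the turn about the tool's z in degrees; "jaw": the closure, from 0 (fully open) to 1 (shut). In form: [{"delta_pos": [x, y, z], "turn": turn, "jaw": jaw}, ...]. A call has 1 to 8 rows; each row is the pose to reach, as a shift and turn from the pose commanded when the call began, along the tool's axes at that moment; what a row does not reach only later rows make up. A row lasts 1/12 s, in which the tool goes at most 41.7 mm and 7.16 degrees, less where a joint would pass 70% of its speed; a pose out of reach is approached as far as the arm can. A call with a gripper value outside its range is refused whole. The fingers move at their own pace and stop on an object; "force" is the grip in N (left out, the last holds). Time passes only in rows, so rows that repeat a pose let the fingers close. It gives the time, the measured TCP pose, the force and the opening at its end, in the units of the state.
- r.get_state(): the state, without advancing time (a new reading comes with each control period).
- vision.snapshot(name): name is "side" or "top"; returns the picture (480x640x3 uint8, blue, green, red); there is no depth.
- vision.camera_params(name): a dict with "intrinsics" (3x3 intrinsics, pixels), "D" ([k1, k2, p1, p2, k3] as OpenCV has them; the pictures are not rectified), "extrinsics" (4x4, takes a point from world to camera coordinates). Camera axes: x right, y down, z forward; pixel columns grow to the right and rows downward; lengths in m; the calibration is good to about 2 mm. A picture is of the moment at which its call begins. camera_params takes no time and is no camera call.
- order.finish_job(): hands the job in, once; it reports no verdict.
Trained networks look in the newest picture that a camera, given by its name, has taken for a name from the list of things; names that differ only in an ending like _2 or _b are one class to them, and where a whole thing is asked for, a point or a joint stands for the part that bears it (a point fixed in the world has none). Each returns a list of dicts, best first, with "score" (0 to 1); they miss things now and then, are a little off and sometimes report something else, mostly with a low value. They report only what shows in the picture. A call takes as long as a camera call. They do not tell look-alikes from the thing itself.
- nets.boxes_of(camera, label): "location" ([row, column] as shares, 0 to 1, of the picture: columns of its width, rows of its height, amid what is visible of it).
- nets.trace(camera, label): "region" (480x640 bool, what is visible of it) and "location" ([row, column] as shares, 0 to 1, of the picture: columns of its width, rows of its height, amid what is visible of it).
The state is a dict: "clock": time; "q": joint angles; "qd": joint speeds; "joint_torque": joint torques, N m; "tool_pos": TCP position; "eef_rot": TCP orientation; "contact_force": force on the tool from outside, world axes, zero at the start; "moment": the same for the moment, N m; "opening": opening from 0.0 (shut) to 1.0 (fully open).
Only numpy, scipy, OpenCV 4.12 (cv2) and the standard library are available. Lean on these libraries where they do the work, as an engineer would, in place of code of your own. Each camera call takes 0.05 s, during which the arm holds its last target.

## Working session

There is one attempt and no reset: what is moved stays moved. The work goes in short steps, Python scripts to look and compute and a tool call to move; the robot and the scene stay as the last step left them, time stands still between calls to the robot, and variables do not carry over. Pictures are saved under pics/ and viewed, and the job is handed in when it is done.

Besides the shell and the picture viewer there is one more tool, called as name(argument=value, ...), one argument or row to a line, values as JSON. send_rows: Moves the arm, as the interface text tells. Its arguments: {"type":"object","properties":{"series":{"type":"array"},"force":{"type":"number"}},"required":["series"]}

```bash
ls; mkdir -p pics
python3 - <<'E'
from plant import r, vision
import cv2, numpy as np
for n in("side","top"):
    im=vision.snapshot(n); cv2.imwrite(f"pics/{n}0.png",im)
    p=vision.camera_params(n); print(n,p["intrinsics"],p["D"],p["extrinsics"])
print(r.get_state())
E
```

```text
pics
side [[580.95363698   0.         328.8086245 ]
 [  0.         580.95363698 239.6414143 ]
 [  0.           0.           1.        ]] [-0.12126757  0.          0.          0.          0.        ] [[ 0.92144103  0.38826436 -0.01404298 -0.2468861 ]
 [ 0.30932195 -0.75500431 -0.5781768  -0.41060538]
 [-0.23508796  0.52841203 -0.81579065  1.24347327]
 [ 0.          0.          0.          1.        ]]
top [[548.63554087   0.         311.9279517 ]
 [  0.         548.63554087 239.06114508]
 [  0.           0.           1.        ]] [-0.14800426  0.          0.          0.          0.        ] [[ 0.00879759 -0.99994228 -0.0061677  -0.4296688 ]
 [-0.99066601 -0.0078766  -0.13608384  0.44480809]
 [ 0.1360274   0.00730734 -0.99067813  0.88506487]
 [ 0.          0.          0.          1.        ]]
{'clock': 0.1, 'q': array([ 1.17978671,  0.6899232 , -0.19452547,  1.56625513,  0.15734881,
        0.90250096, -0.21510029]), 'qd': array([-0.00142327, -0.00020435,  0.00104307, -0.00213333,  0.00077476,
        0.00081771,  0.0002256 ]), 'joint_torque': array([-3.36958292e-03, -5.28504968e+01, -1.27127822e+00, -1.53838384e+01,
       -5.25069726e-02,  2.01526513e-03,  2.37943698e-05]), 'tool_pos': array([ 0.25731413, -0.56895963,  0.24897193]), 'eef_rot': array([ 8.40312039e-01, -5.42102355e-01, -7.49395291e-04, -3.90515604e-04]), 'contact_force': array([-0.95152696, -0.12961189,  0.07171613]), 'moment': array([ 0.04775664, -0.00437848, -0.00974444]), 'opening': 0.9971071289110096}
```

View pics/side0.png

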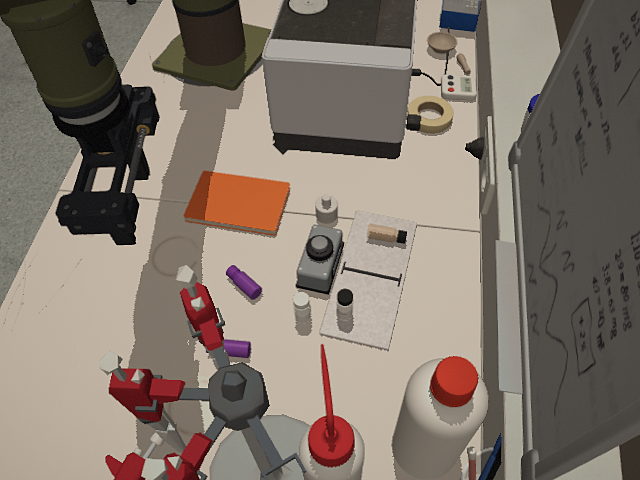

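View pics/top0.png

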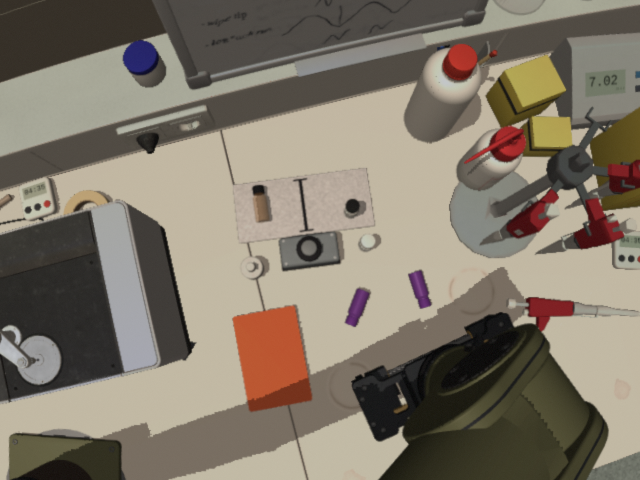

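The amber vial is the brown one lying on the pad (top ≈ (261,203), side ≈ (387,235)). The two purple ones, top (357,307) and (420,289), lie on the bench and are look-alikes. I'll check this in a crop.

```bash
cat > h.py <<'E'
import cv2, numpy as np
from plant import vision
def ray(n,uv):
    p=vision.camera_params(n);K=p["intrinsics"];D=np.array(p["D"],float);E=np.array(p["extrinsics"])
    x=cv2.undistortPoints(np.array([[uv]],float),K,D)[0,0]
    R=E[:3,:3];t=E[:3,3]; return -R.T@t, R.T@np.array([x[0],x[1],1])
def at(n,uv,z):
    c,d=ray(n,uv); return c+d*(z-c[2])/d[2]
def proj(n,P):
    p=vision.camera_params(n);E=np.array(p["extrinsics"])
    return cv2.projectPoints(np.array(P,float).reshape(-1,3),cv2.Rodrigues(E[:3,:3])[0],E[:3,3],p["intrinsics"],np.array(p["D"],float))[0][:,0]
def crop(im,c0,r0,w,h,s,f):
    cv2.imwrite(f,cv2.resize(im[r0:r0+h,c0:c0+w],None,fx=s,fy=s,interpolation=cv2.INTER_CUBIC))
E
python3 - <<'E'
from h import *
t=cv2.imread("pics/top0.png");s=cv2.imread("pics/side0.png")
crop(t,225,160,160,120,5,"pics/topc.png");crop(s,290,190,140,120*7//7,5,"pics/sidec.png")
E
```

```text
(no output)
```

View pics/topc.png

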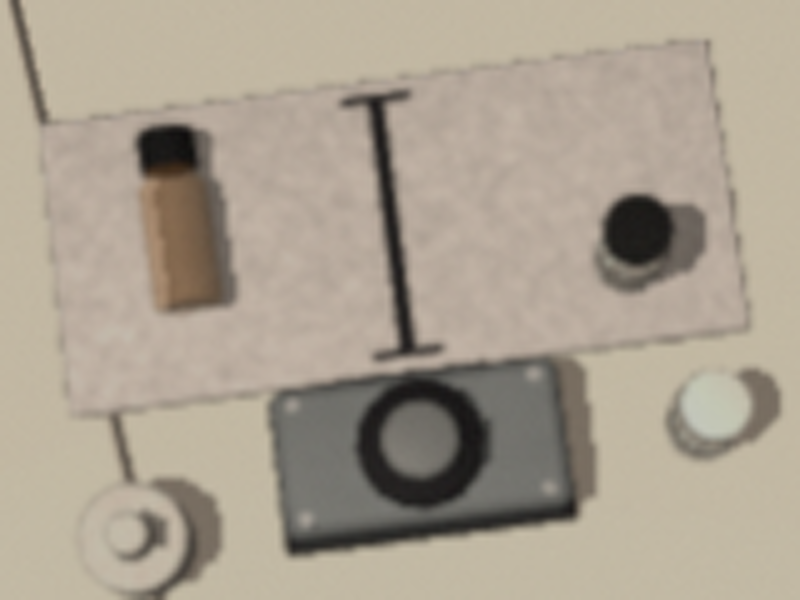

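View pics/sidec.png

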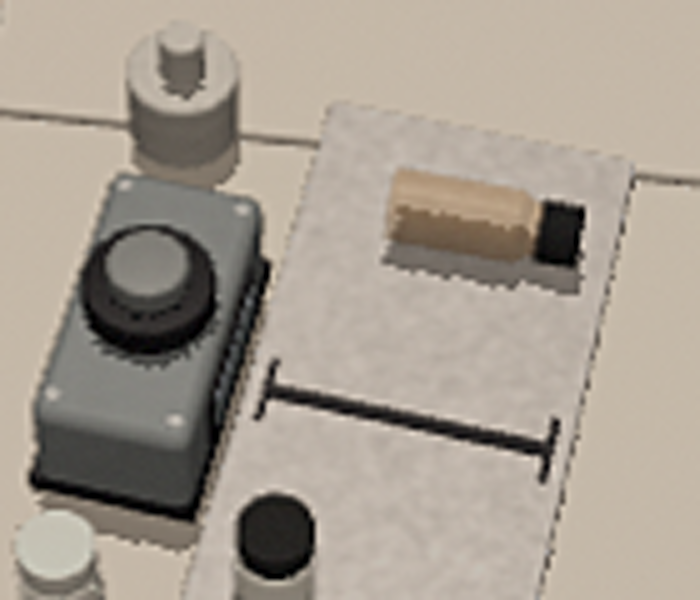

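The crop confirms it: the amber vial is on the pad at the far side of the line, with its base towards the reader. Next I'll measure it.

Run:
```python
from h import *
T=lambda u,v:(225+u/5-.4,160+v/5-.4)
S=lambda u,v:(290+u/5-.4,190+v/5-.4)
np.set_printoptions(precision=4,suppress=True)
c=np.array([at("top",T(*p),.006)[:2] for p in [(42,122),(708,40),(750,328),(72,415)]])
print("pad",c,c.mean(0),[np.linalg.norm(c[i]-c[i-1]) for i in range(4)])
for n,F,a,b in(("top",T,(376,99),(408,351)),("side",S,(549,447),(270,390))):
    A=at(n,F(*a),.006);B=at(n,F(*b),.006);print("line",n,A,B,(A+B)/2,np.linalg.norm(A-B), np.degrees(np.arctan2(*(B-A)[1::-1])))
L=(at("top",T(376,99),.006)+at("top",T(408,351),.006))/2
# tri button and vial
def tri(a,b):
    c1,d1=ray("top",a);c2,d2=ray("side",b)
    M=np.stack([d1,-d2],1);s=np.linalg.lstsq(M,c2-c1,rcond=None)[0]
    p,q=c1+s[0]*d1,c2+s[1]*d2;return (p+q)/2,np.linalg.norm(p-q)
print("button",tri(T(420,438),S(148,268)))
E=c;
# vial silhouette in top: left edge/right edge  body
for nm,p in(("base mid",(189,306)),("shoulder mid",(173,178)),("captop",(166,130))):
    print(nm,at("top",T(*p),.018))
for nm,p in(("base",(390,208)),("shoulder",(536,236)),("cap",(582,234))): print(nm,at("side",S(*p),.018))
print("vd",at("top",T(638,230),.057+.006),"vb",at("top",T(715,405),.057),"die",at("top",T(135,535),.04))
```

```text
pad [[ 0.5473 -0.2874]
 [ 0.5782 -0.5194]
 [ 0.4764 -0.5331]
 [ 0.4444 -0.3009]] [ 0.5116 -0.4102] [np.float64(0.10372691146278487), np.float64(0.23405554070195295), np.float64(0.10272452749041172), np.float64(0.23445704464182401)]
line top [ 0.5561 -0.4038  0.006 ] [ 0.4675 -0.4158  0.006 ] [ 0.5118 -0.4098  0.006 ] 0.08937829494239674 -172.2532935474624
line side [ 0.5556 -0.4014  0.006 ] [ 0.4679 -0.4147  0.006 ] [ 0.5117 -0.4081  0.006 ] 0.08867000893333696 -171.3559242052088
button (array([ 0.4307, -0.421 ,  0.0608]), np.float64(0.00018362849828077317))
base mid [ 0.4805 -0.3415  0.018 ]
shoulder mid [ 0.5249 -0.335   0.018 ]
captop [ 0.5417 -0.3322  0.018 ]
base [ 0.4804 -0.3428  0.018 ]
shoulder [ 0.5276 -0.3355  0.018 ]
cap [ 0.541  -0.3291  0.018 ]
vd [ 0.4989 -0.4909  0.063 ] vb [ 0.4428 -0.5161  0.057 ] die [ 0.4005 -0.3275  0.04  ]
```

Run:
```python
from h import *
np.set_printoptions(precision=3,suppress=True)
print([at("top",p,0) for p in[(190,352),(163,228)]])
print([at("side",p,0) for p in[(277,150),(402,157)]])
def tri(a,b):
    c1,d1=ray("top",a);c2,d2=ray("side",b)
    s=np.linalg.lstsq(np.stack([d1,-d2],1),c2-c1,rcond=None)[0]
    p,q=c1+s[0]*d1,c2+s[1]*d2;return (p+q)/2,np.linalg.norm(p-q)
print(tri((158,362),(265,45)),tri((125,203),(412,52)))
# needed moves
st=np.array([.2573,-.569,.249]);x=np.array([.4122,-.911,0]);y=np.array([-.911,-.4122,0])
th=np.radians(8);u=np.array([np.cos(th),np.sin(th),0]);v=np.array([np.sin(th),-np.cos(th),0])
L=np.array([.5117,-.409,.006]);m=np.array([.505,-.3375,.018])
print("rel",(m-L)@u,(m-L)@v)
for d in(.105,):
    g=m+u*0; g=L+u*((m-L)@u)-v*d
    print(g,(g-st)@x*100,(g-st)@y*100)
```

```text
[array([ 0.257, -0.22 ,  0.   ]), array([ 0.47 , -0.165,  0.   ])]
[array([ 0.257, -0.22 , -0.   ]), array([ 0.476, -0.15 ,  0.   ])]
(array([ 0.263, -0.233,  0.241]), np.float64(0.004798682304131167)) (array([ 0.471, -0.179,  0.246]), np.float64(0.015383452833762079))
rel 0.0033160806580761117 -0.07173662669145468
[ 0.5   -0.305  0.006] -14.071081202218192 -33.0439373221578
```

send_rows(
  series=[
    {"delta_pos": [-0.8,-2,0],"turn": -6,"jaw": 1},
    {"delta_pos": [-2,-4.5,0],"turn": -12,"jaw": 1},
    {"delta_pos": [-3,-7.5,0],"turn": -18,"jaw": 1},
    {"delta_pos": [-4.5,-10.5,0],"turn": -24,"jaw": 1},
    {"delta_pos": [-6,-13.5,0],"turn": -30,"jaw": 1},
    {"delta_pos": [-7,-16.5,0],"turn": -36,"jaw": 1},
    {"delta_pos": [-8,-19,0],"turn": -42,"jaw": 1},
    {"delta_pos": [-9,-21,0],"turn": -48,"jaw": 1},
  ],
  force=20,
)

```text
clock: 0.77
tool_pos: [0.4137, -0.3987, 0.2496]
eef_rot: [0.989, -0.15, 0.0, -0.0]
contact_force: [-1.1, -0.6, -0.5]
opening: 0.418
```

send_rows(
  series=[
    {"delta_pos": [1,-2,0],"turn": -5,"jaw": 1},
    {"delta_pos": [2.2,-4.5,0],"turn": -10,"jaw": 1},
    {"delta_pos": [3.3,-7,1],"turn": -15,"jaw": 1},
    {"delta_pos": [4.4,-9.3,2],"turn": -20,"jaw": 1},
    {"delta_pos": [5.2,-11,4],"turn": -25,"jaw": 1},
    {"delta_pos": [5.5,-11.8,6],"turn": -25.7,"jaw": 1},
    {"delta_pos": [5.5,-11.8,8],"turn": -25.7,"jaw": 1},
    {"delta_pos": [5.5,-11.8,8],"turn": -25.7,"jaw": 1},
  ],
)

```text
clock: 1.43
tool_pos: [0.498, -0.3035, 0.166]
eef_rot: [0.997, 0.071, -0.003, -0.002]
contact_force: [-0.1, -0.8, -1.1]
opening: 0.008
```

Run:
```python
from h import *
for n in("side","top"): cv2.imwrite(f"pics/{n}1.png",vision.snapshot(n))
from plant import r
s=r.get_state();q=s["eef_rot"];print(s["tool_pos"],2*np.degrees(np.arctan2(q[1],q[0])),s["opening"],s["q"])
```

```text
[ 0.49939053 -0.30528247  0.16927687] 8.01923871666509 0.0034312786017554084 [ 0.73876988  0.77569485 -0.47117069  1.75337792  0.49433489  0.73492015
  0.14886429]
```

View pics/side1.png

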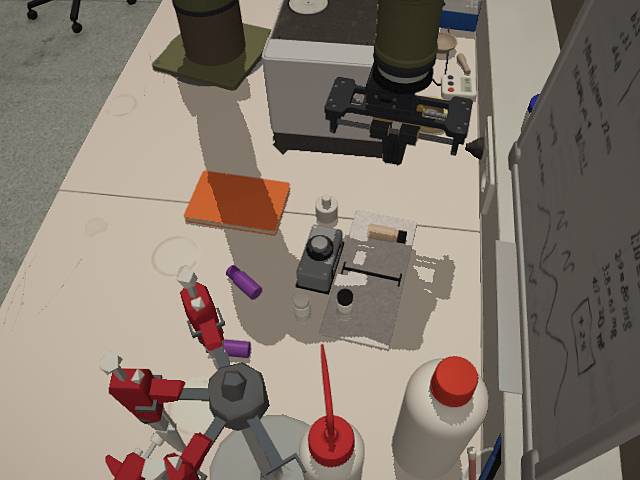

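View pics/top1.png

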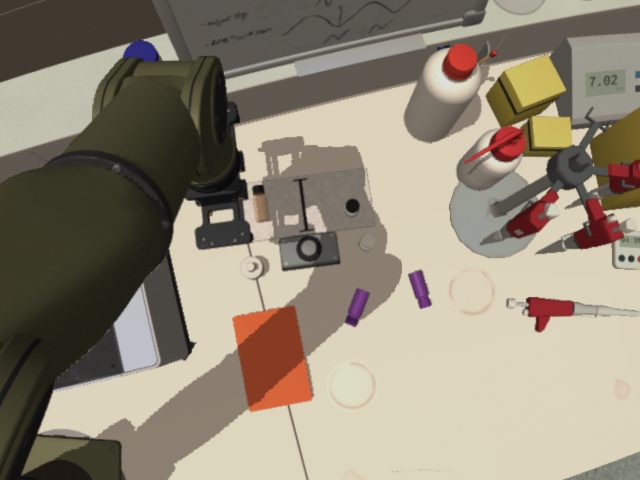

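The gripper is shut and aligned behind the vial, and the arm is clear of the oven. Descending now.

send_rows(
  series=[
    {"delta_pos": [0,0,1.5],"turn": 0,"jaw": 1},
    {"delta_pos": [0,0,3.5],"turn": 0,"jaw": 1},
    {"delta_pos": [0,0,5.5],"turn": 0,"jaw": 1},
    {"delta_pos": [0,0,7.5],"turn": 0,"jaw": 1},
    {"delta_pos": [0,0,9.5],"turn": 0,"jaw": 1},
    {"delta_pos": [0,0,11],"turn": 0,"jaw": 1},
    {"delta_pos": [0,0,12],"turn": 0,"jaw": 1},
    {"delta_pos": [0,0,12],"turn": 0,"jaw": 1},
  ],
)

```text
clock: 2.2
tool_pos: [0.4995, -0.3056, 0.0491]
eef_rot: [0.998, 0.07, -0.001, -0.0]
contact_force: [0.1, -0.8, 0.0]
opening: 0.006
```

Run:
```python
from h import *
for n in("side",): cv2.imwrite(f"pics/{n}2.png",vision.snapshot(n)); crop(cv2.imread(f"pics/{n}2.png"),290,100,200,150,4,f"pics/{n}2c.png")
from plant import r
s=r.get_state();print(s["tool_pos"],s["contact_force"])
```

```text
[ 0.50010086 -0.30570856  0.0500511 ] [ 0.40536894 -0.39258805  0.67157192]
```

View pics/side2c.png

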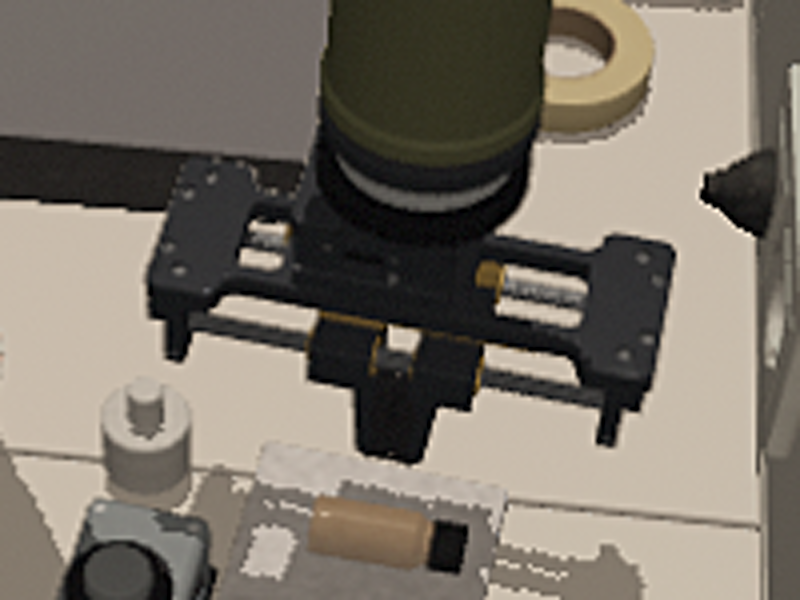

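Run:
```python
from h import *
np.set_printoptions(precision=4,suppress=True)
th=np.radians(8);u=np.array([np.cos(th),np.sin(th),0]);v=np.array([np.sin(th),-np.cos(th),0])
P=np.array([.5001,-.3057,.05])
for nm,px in(("near",(334,189.5)),("far",(442,210.5)),("tip",(290+390/4,100+460/4))):
    c,d=ray("side",px)
    for yo in(-.01,0,.01):   # plane v = yo
        t=((P+v*yo-c)@v)/(d@v);X=c+t*d;print(nm,yo,(X-P)@u,X[2])
```

```text
near -0.01 -0.0917130301303198 0.05176946619390732
near 0 -0.08903185227261981 0.06399393180890323
near 0.01 -0.08635067441491978 0.07621839742389913
far -0.01 0.08473166366168818 0.05207546157435816
far 0 0.0844244552949207 0.06429474464540763
far 0.01 0.08411724692815319 0.07651402771645721
tip -0.01 -0.0005774747453121249 0.013171964387252322
tip 0 0.0005601699382319155 0.026050143300273665
tip 0.01 0.00169781462177605 0.03892832221329512
```

send_rows(
  series=[
    {"delta_pos": [0,0,1],"turn": 0,"jaw": 1},
    {"delta_pos": [0,0,2],"turn": 0,"jaw": 1},
    {"delta_pos": [0,0,2.5],"turn": 0,"jaw": 1},
    {"delta_pos": [0,0.3,2.5],"turn": 0,"jaw": 1},
    {"delta_pos": [0,0.6,2.5],"turn": 0,"jaw": 1},
    {"delta_pos": [0,0.8,2.5],"turn": 0,"jaw": 1},
    {"delta_pos": [0,1.0,2.5],"turn": 0,"jaw": 1},
    {"delta_pos": [0,1.2,2.5],"turn": 0,"jaw": 1},
  ],
)

```text
clock: 2.92
tool_pos: [0.502, -0.3175, 0.0251]
eef_rot: [0.998, 0.07, 0.0, 0.0]
contact_force: [-0.0, 0.3, 0.5]
opening: 0.004
```

send_rows(
  series=[
    {"delta_pos": [0,0.2,0],"turn": 0,"jaw": 1},
    {"delta_pos": [0,0.4,0],"turn": 0,"jaw": 1},
    {"delta_pos": [0,0.6,0],"turn": 0,"jaw": 1},
    {"delta_pos": [0,0.8,0],"turn": 0,"jaw": 1},
    {"delta_pos": [0,1.0,0],"turn": 0,"jaw": 1},
    {"delta_pos": [0,1.2,0],"turn": 0,"jaw": 1},
    {"delta_pos": [0,1.4,0],"turn": 0,"jaw": 1},
    {"delta_pos": [0,1.6,0],"turn": 0,"jaw": 1},
  ],
)

```text
clock: 3.58
tool_pos: [0.504, -0.3331, 0.0247]
eef_rot: [0.998, 0.07, 0.0, 0.0]
contact_force: [0.2, -0.1, 0.4]
opening: 0.005
```

```bash
cat > look.py <<'E'
from h import *
import sys
from plant import r
k=sys.argv[1]
im=vision.snapshot("side"); crop(im,270,130,200,150,4,f"pics/s{k}.png")
s=r.get_state();P=s["tool_pos"]
th=np.radians(8);u=np.array([np.cos(th),np.sin(th),0]);v=np.array([np.sin(th),-np.cos(th),0]);L=np.array([.5117,-.409,.006])
print("tcp",P,"u,v",(P-L)@u,(P-L)@v,s["contact_force"],s["clock"])
E
python3 look.py 3
```

```text
tcp [ 0.50398021 -0.33369255  0.02472896] u,v 0.002836106480985357 -0.07564895163146125 [ 0.39679465 -0.19679226 -0.58572998] 3.6333
```

View pics/s3.png

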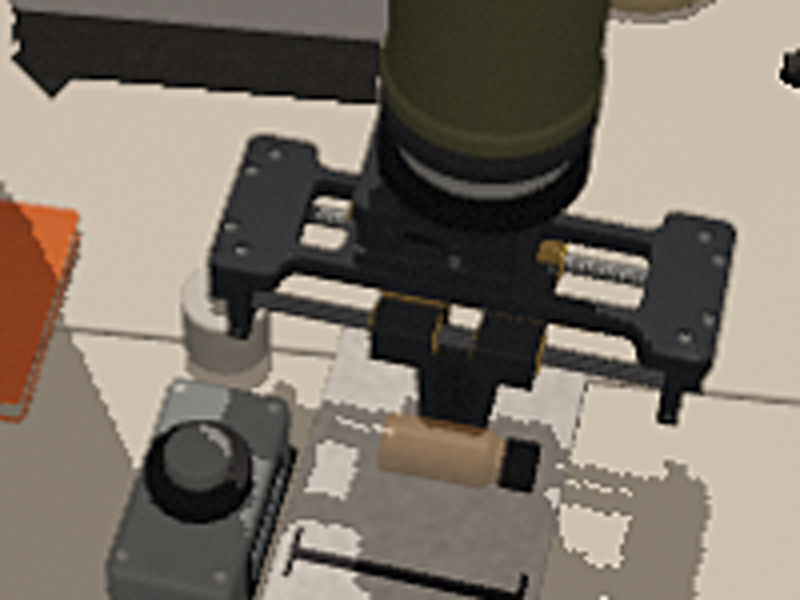

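The vial is rolling in line with the fingers, with the fingertip at the middle of the glass. Pushing on at 24 mm/s.

send_rows(
  series=[
    {"delta_pos": [0,0.2,0],"turn": 0,"jaw": 1},
    {"delta_pos": [0,0.4,0],"turn": 0,"jaw": 1},
    {"delta_pos": [0,0.6,0],"turn": 0,"jaw": 1},
    {"delta_pos": [0,0.8,0],"turn": 0,"jaw": 1},
    {"delta_pos": [0,1.0,0],"turn": 0,"jaw": 1},
    {"delta_pos": [0,1.2,0],"turn": 0,"jaw": 1},
    {"delta_pos": [0,1.4,0],"turn": 0,"jaw": 1},
    {"delta_pos": [0,1.6,0],"turn": 0,"jaw": 1},
  ],
)

```text
clock: 4.3
tool_pos: [0.5062, -0.3489, 0.0247]
eef_rot: [0.998, 0.07, -0.0, 0.0]
contact_force: [-0.0, 0.5, 0.8]
opening: 0.005
```

send_rows(
  series=[
    {"delta_pos": [0,0.2,0],"turn": 0,"jaw": 1},
    {"delta_pos": [0,0.4,0],"turn": 0,"jaw": 1},
    {"delta_pos": [0,0.6,0],"turn": 0,"jaw": 1},
    {"delta_pos": [0,0.8,0],"turn": 0,"jaw": 1},
    {"delta_pos": [0,1.0,0],"turn": 0,"jaw": 1},
    {"delta_pos": [0,1.2,0],"turn": 0,"jaw": 1},
    {"delta_pos": [0,1.4,0],"turn": 0,"jaw": 1},
    {"delta_pos": [0,1.6,0],"turn": 0,"jaw": 1},
  ],
)

```text
clock: 4.97
tool_pos: [0.5085, -0.3648, 0.0248]
eef_rot: [0.998, 0.07, 0.0, 0.0]
contact_force: [0.2, -0.3, 0.4]
opening: 0.01
```

send_rows(
  series=[
    {"delta_pos": [0,0.2,0],"turn": 0,"jaw": 1},
    {"delta_pos": [0,0.4,0],"turn": 0,"jaw": 1},
    {"delta_pos": [0,0.6,0],"turn": 0,"jaw": 1},
    {"delta_pos": [0,0.8,0],"turn": 0,"jaw": 1},
    {"delta_pos": [0,1.0,0],"turn": 0,"jaw": 1},
    {"delta_pos": [0,1.15,0],"turn": 0,"jaw": 1},
    {"delta_pos": [0,1.25,0],"turn": 0,"jaw": 1},
    {"delta_pos": [0,1.3,0],"turn": 0,"jaw": 1},
  ],
)

```text
clock: 5.63
tool_pos: [0.5103, -0.3777, 0.0247]
eef_rot: [0.998, 0.07, 0.0, 0.0]
contact_force: [-0.6, 0.1, 0.2]
opening: 0.008
```

```bash
python3 look.py 4
```

```text
tcp [ 0.510249   -0.37765624  0.02470334] u,v 0.0029253248222037773 -0.0312406660465358 [-0.57752571 -0.8620782  -0.46517131] 5.6833
```

View pics/s4.png

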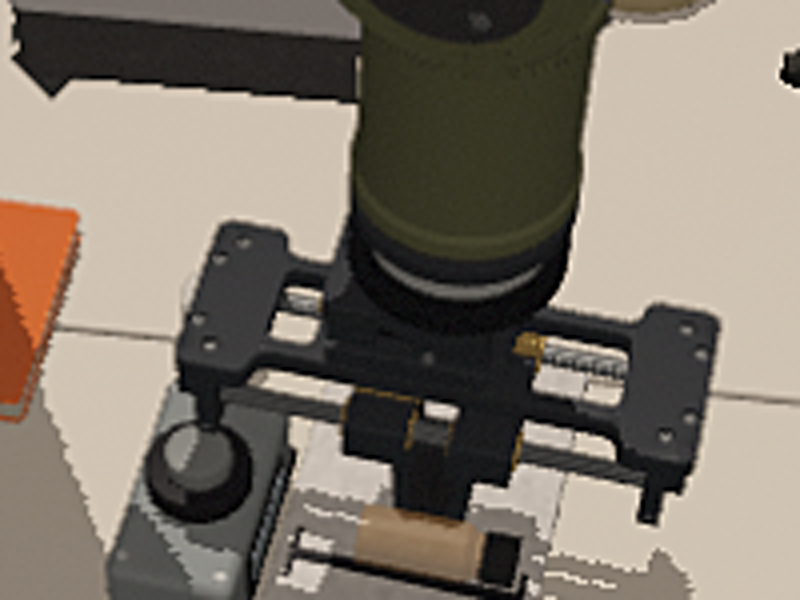

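```bash
cat > ov.py <<'E'
from h import *
import sys
f,c0,r0,s=sys.argv[1],*map(float,sys.argv[2:5]); V,U,ang=map(float,sys.argv[5:8]); cam=sys.argv[8] if len(sys.argv)>8 else "side"
th=np.radians(8);u=np.array([np.cos(th),np.sin(th),0]);v=np.array([np.sin(th),-np.cos(th),0]);L=np.array([.5117,-.409,.006])
im=cv2.imread(f)
a=np.cos(ang)*u+np.sin(ang)*v;b=-np.sin(ang)*u+np.cos(ang)*v
m=L+u*U+v*V+[0,0,.012]
t=np.linspace(0,2*np.pi,40)
for d,R in((-.025,.012),(.025,.012),(.037,.010)):
    pts=np.array([m+a*d+b*R*np.cos(x)+np.array([0,0,R*np.sin(x)]) for x in t])
    p=(proj(cam,pts)-[c0,r0]+.5)*s-.5
    cv2.polylines(im,[np.round(p).astype(int)],True,(0,255,0),1)
for yy in(-.003,.003):
    p=(proj(cam,[L+u*-.045+v*yy,L+u*.045+v*yy])-[c0,r0]+.5)*s-.5
    cv2.polylines(im,[np.round(p).astype(int)],True,(255,0,0),1)
cv2.imwrite("pics/ov_"+f.split("/")[-1],im)
E
python3 ov.py pics/s4.png 270 130 4 -0.010 0.003 0
python3 - <<'E'
from h import *
th=np.radians(8);u=np.array([np.cos(th),np.sin(th),0]);v=np.array([np.sin(th),-np.cos(th),0]);L=np.array([.5117,-.409,.006])
for p in((519,562),(360,533)):
    X=at("side",(270+p[0]/4-.4,130+p[1]/4-.4),.018)-L;print(X@u,X@v)
E
```

```text
0.04178803514660932 -0.009680646293534977
-0.020467136651878878 -0.00756107016376498
```

View pics/ov_s4.png

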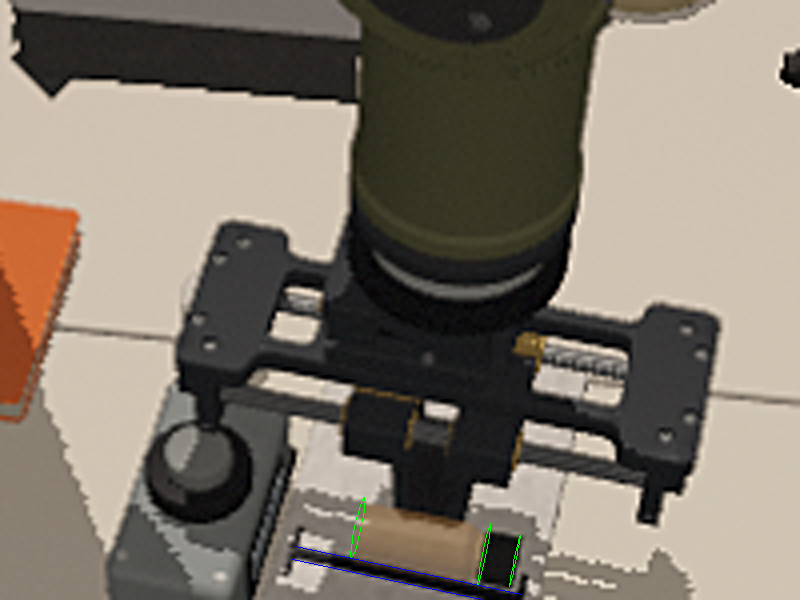

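send_rows(
  series=[
    {"delta_pos": [0,0.15,0],"turn": 0,"jaw": 1},
    {"delta_pos": [0,0.3,0],"turn": 0,"jaw": 1},
    {"delta_pos": [0,0.45,0],"turn": 0,"jaw": 1},
    {"delta_pos": [0,0.6,0],"turn": 0,"jaw": 1},
    {"delta_pos": [0,0.72,0],"turn": 0,"jaw": 1},
    {"delta_pos": [0,0.82,0],"turn": 0,"jaw": 1},
    {"delta_pos": [0,0.9,0],"turn": 0,"jaw": 1},
    {"delta_pos": [0,0.95,0],"turn": 0,"jaw": 1},
  ],
)

```text
clock: 6.35
tool_pos: [0.5116, -0.387, 0.0247]
eef_rot: [0.998, 0.07, 0.0, 0.0]
contact_force: [0.1, -0.1, 0.3]
opening: 0.006
```

send_rows(
  series=[
    {"delta_pos": [0,0,0],"turn": 0,"jaw": 1},
    {"delta_pos": [0,-0.3,0],"turn": 0,"jaw": 1},
    {"delta_pos": [0,-1,0],"turn": 0,"jaw": 1},
    {"delta_pos": [0,-2,0],"turn": 0,"jaw": 1},
    {"delta_pos": [0,-3,0],"turn": 0,"jaw": 1},
    {"delta_pos": [0,-4,0],"turn": 0,"jaw": 1},
    {"delta_pos": [0,-5,0],"turn": 0,"jaw": 1},
    {"delta_pos": [0,-5,0],"turn": 0,"jaw": 1},
  ],
)

```text
clock: 7.02
tool_pos: [0.5048, -0.3335, 0.0249]
eef_rot: [0.997, 0.072, -0.0, -0.001]
contact_force: [-1.2, 0.1, -0.7]
opening: 0.005
```

```bash
python3 look.py 5; python3 ov.py pics/s5.png 270 130 4 0 0.004 0
```

```text
tcp [ 0.50486651 -0.33525152  0.02489761] u,v 0.0034968216798477053 -0.07398180430628486 [0.45380863 0.03808818 0.18039914] 7.0667
```

View pics/ov_s5.png

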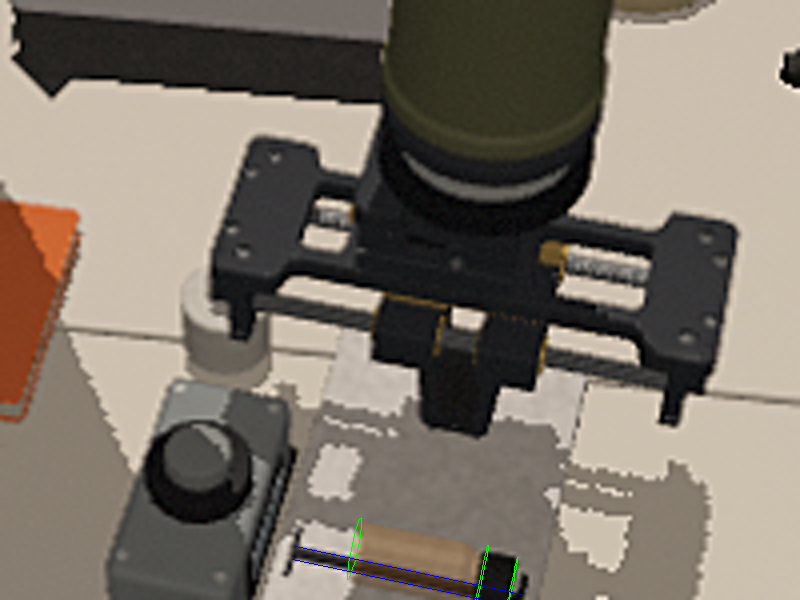

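View pics/s5.png

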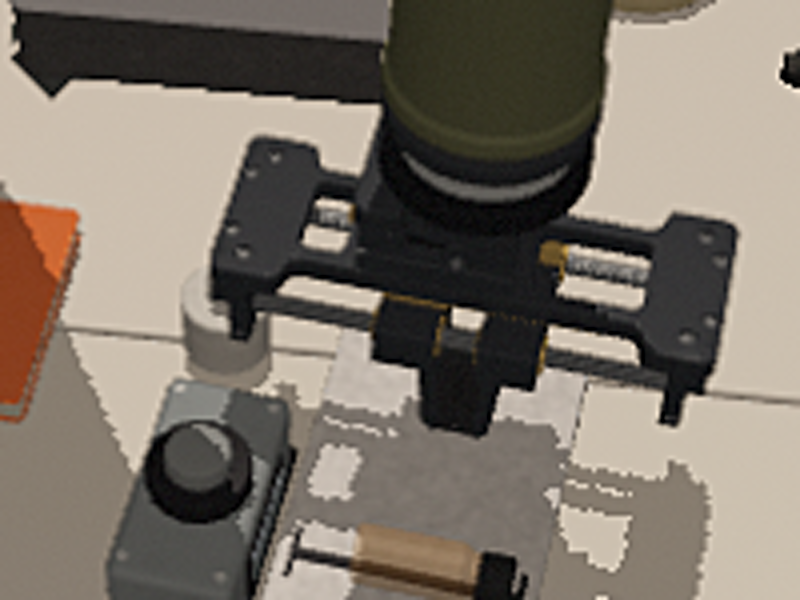

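send_rows(
  series=[
    {"delta_pos": [0,0,-2],"turn": 0,"jaw": 1},
    {"delta_pos": [0,0,-4.5],"turn": 0,"jaw": 1},
    {"delta_pos": [0,0,-7],"turn": 0,"jaw": 1},
    {"delta_pos": [0,0,-9],"turn": 0,"jaw": 1},
    {"delta_pos": [0,0,-11],"turn": 0,"jaw": 1},
    {"delta_pos": [0,0,-12],"turn": 0,"jaw": 1},
    {"delta_pos": [0,0,-12],"turn": 0,"jaw": 1},
    {"delta_pos": [0,0,-12],"turn": 0,"jaw": 1},
  ],
)

```text
clock: 7.73
tool_pos: [0.5044, -0.3378, 0.1446]
eef_rot: [0.998, 0.07, 0.0, 0.0]
contact_force: [-0.6, -0.3, -0.5]
opening: -0.001
```

```bash
python3 - <<'E'
from h import *
from plant import r
print(r.get_state()["tool_pos"])
a=vision.snapshot("side");crop(a,285,190,140,105,5,"pics/s6.png")
a=vision.snapshot("top");crop(a,225,160,160,120,5,"pics/t6.png")
E
python3 ov.py pics/t6.png 225 160 5 0 0.004 0 top; python3 ov.py pics/s6.png 285 190 5 0 0.004 0 side
```

```text
[ 0.50443863 -0.3378145   0.14455451]
```

View pics/ov_t6.png

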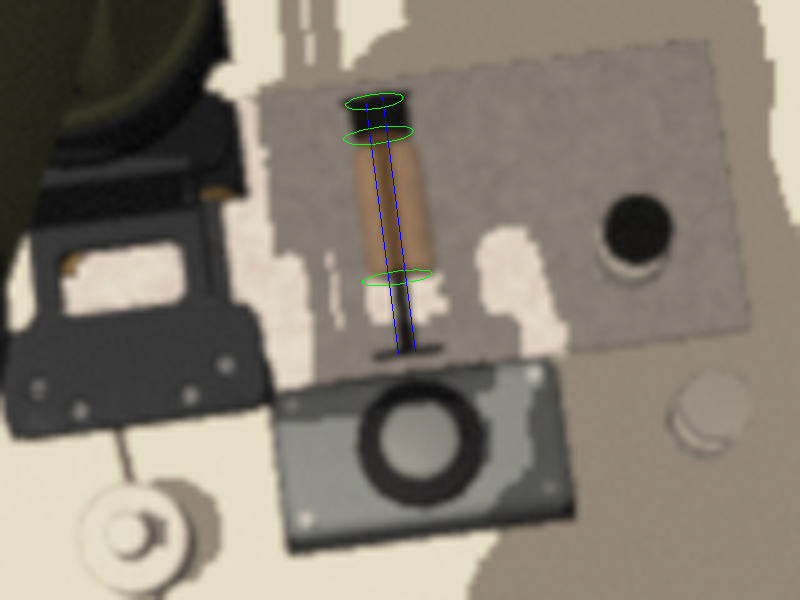

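View pics/ov_s6.png

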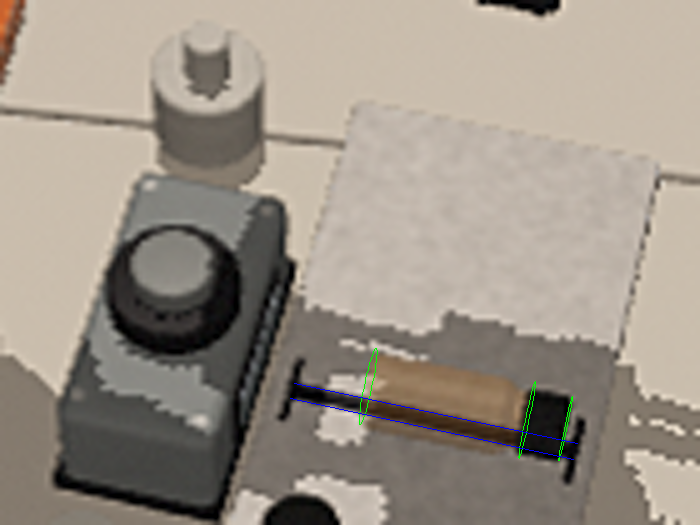

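The vial lies on the line: the overlays agree to about 1 mm across, about 5 mm along, and it is parallel. Moving over to the button.

send_rows(
  series=[
    {"delta_pos": [-1.5,1.2,0],"turn": 0,"jaw": 1},
    {"delta_pos": [-3.2,2.8,0],"turn": 0,"jaw": 1},
    {"delta_pos": [-5,4.4,0],"turn": 0,"jaw": 1},
    {"delta_pos": [-6.8,5.8,1],"turn": 0,"jaw": 1},
    {"delta_pos": [-8,6.8,3],"turn": 0,"jaw": 1},
    {"delta_pos": [-8.5,7.2,5],"turn": 0,"jaw": 1},
    {"delta_pos": [-8.5,7.2,6],"turn": 0,"jaw": 1},
    {"delta_pos": [-8.5,7.2,6],"turn": 0,"jaw": 1},
  ],
)

```text
clock: 8.5
tool_pos: [0.4287, -0.4192, 0.0815]
eef_rot: [0.998, 0.07, -0.002, -0.002]
contact_force: [-0.1, -0.3, 0.4]
opening: 0.007
```

Run:
```python
from h import *
from plant import r
s=r.get_state();print(s["tool_pos"],s["contact_force"])
a=vision.snapshot("side");crop(a,265,170,160,120,5,"pics/s7.png")
```

```text
[ 0.42867453 -0.41915925  0.08149224] [-0.09753233 -0.25946927  0.41830805]
```

View pics/s7.png

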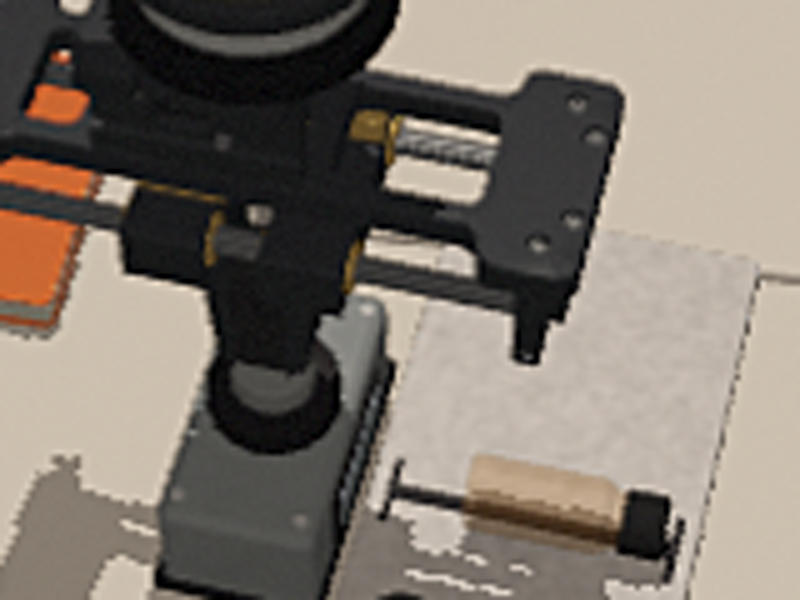

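send_rows(
  series=[
    {"delta_pos": [0,0,0.4],"turn": 0,"jaw": 1},
    {"delta_pos": [0,0,0.8],"turn": 0,"jaw": 1},
    {"delta_pos": [0,0,1.1],"turn": 0,"jaw": 1},
    {"delta_pos": [0,0,1.3],"turn": 0,"jaw": 1},
    {"delta_pos": [0,0,1.4],"turn": 0,"jaw": 1},
    {"delta_pos": [0,0,1.5],"turn": 0,"jaw": 1},
    {"delta_pos": [0,0,1.5],"turn": 0,"jaw": 1},
    {"delta_pos": [0,0,1.5],"turn": 0,"jaw": 1},
  ],
)

```text
clock: 9.22
tool_pos: [0.4315, -0.4202, 0.0702]
eef_rot: [0.998, 0.07, 0.001, 0.0]
contact_force: [1.5, 1.8, 3.3]
opening: 0.004
```

send_rows(
  series=[
    {"delta_pos": [0,0,0.1],"turn": 0,"jaw": 1},
    {"delta_pos": [0,0,0.2],"turn": 0,"jaw": 1},
    {"delta_pos": [0,0,0.3],"turn": 0,"jaw": 1},
    {"delta_pos": [0,0,0.35],"turn": 0,"jaw": 1},
    {"delta_pos": [0,0,0.35],"turn": 0,"jaw": 1},
  ],
)

```text
clock: 9.63
tool_pos: [0.4315, -0.4203, 0.0691]
eef_rot: [0.998, 0.07, 0.001, 0.001]
contact_force: [-1.7, 5.2, 23.0]
opening: 0.007
```

Run:
```python
from h import *
from plant import r
s=r.get_state();print(s["tool_pos"],s["contact_force"])
a=vision.snapshot("side");crop(a,265,170,160,120,5,"pics/s8.png")
```

```text
[ 0.43145403 -0.42033341  0.06909721] [-1.73813406  5.21177262 23.03411587]
```

View pics/s8.png

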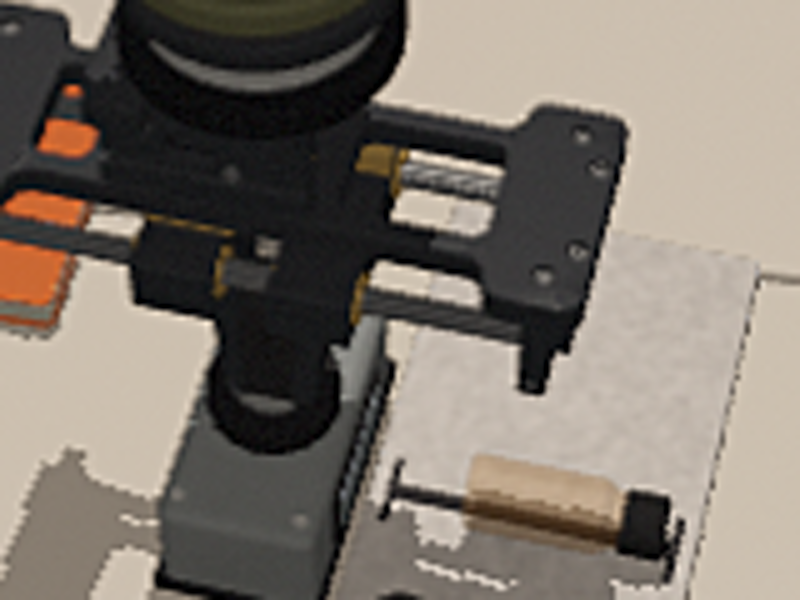

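Force has reached 23 N, so something has bottomed out. Backing off in steps will show whether it was the button's spring (about 4 N over 5 mm) or the collar.

send_rows(
  series=[
    {"delta_pos": [0,0,-0.3],"turn": 0,"jaw": 1},
    {"delta_pos": [0,0,-0.3],"turn": 0,"jaw": 1},
    {"delta_pos": [0,0,-0.3],"turn": 0,"jaw": 1},
    {"delta_pos": [0,0,-0.3],"turn": 0,"jaw": 1},
  ],
)

```text
clock: 10.02
tool_pos: [0.4311, -0.4208, 0.0695]
eef_rot: [0.998, 0.07, 0.001, 0.0]
contact_force: [1.6, 1.2, 7.0]
opening: 0.002
```

send_rows(
  series=[
    {"delta_pos": [0,0,-0.15],"turn": 0,"jaw": 1},
    {"delta_pos": [0,0,-0.15],"turn": 0,"jaw": 1},
    {"delta_pos": [0,0,-0.15],"turn": 0,"jaw": 1},
    {"delta_pos": [0,0,-0.15],"turn": 0,"jaw": 1},
  ],
)

```text
clock: 10.35
tool_pos: [0.4306, -0.4208, 0.0706]
eef_rot: [0.998, 0.07, 0.0, 0.0]
contact_force: [1.0, -0.6, 2.5]
opening: 0.006
```

send_rows(
  series=[
    {"delta_pos": [0,0,-0.15],"turn": 0,"jaw": 1},
    {"delta_pos": [0,0,-0.15],"turn": 0,"jaw": 1},
    {"delta_pos": [0,0,-0.15],"turn": 0,"jaw": 1},
    {"delta_pos": [0,0,-0.15],"turn": 0,"jaw": 1},
  ],
)

```text
clock: 10.68
tool_pos: [0.4302, -0.4207, 0.0721]
eef_rot: [0.998, 0.07, -0.0, 0.0]
contact_force: [2.0, -0.8, 2.3]
opening: 0.009
```

send_rows(
  series=[
    {"delta_pos": [0,0,-0.15],"turn": 0,"jaw": 1},
    {"delta_pos": [0,0,-0.15],"turn": 0,"jaw": 1},
    {"delta_pos": [0,0,-0.15],"turn": 0,"jaw": 1},
    {"delta_pos": [0,0,-0.15],"turn": 0,"jaw": 1},
  ],
)

```text
clock: 11.02
tool_pos: [0.4299, -0.4206, 0.0736]
eef_rot: [0.998, 0.07, -0.001, -0.0]
contact_force: [0.4, -1.1, 2.1]
opening: 0.006
```

send_rows(
  series=[
    {"delta_pos": [0,0,-0.15],"turn": 0,"jaw": 1},
    {"delta_pos": [0,0,-0.15],"turn": 0,"jaw": 1},
    {"delta_pos": [0,0,-0.15],"turn": 0,"jaw": 1},
    {"delta_pos": [0,0,-0.15],"turn": 0,"jaw": 1},
  ],
)

```text
clock: 11.35
tool_pos: [0.43, -0.4202, 0.075]
eef_rot: [0.998, 0.07, -0.001, -0.0]
contact_force: [0.2, -0.1, -0.1]
opening: 0.006
```

send_rows(
  series=[
    {"delta_pos": [0,0,-1.5],"turn": 0,"jaw": 1},
    {"delta_pos": [0,0,-4],"turn": 0,"jaw": 1},
    {"delta_pos": [0,0,-7],"turn": 0,"jaw": 1},
    {"delta_pos": [0,-2,-9],"turn": 0,"jaw": 1},
    {"delta_pos": [0,-5,-11],"turn": 0,"jaw": 1},
    {"delta_pos": [0,-7,-12],"turn": 0,"jaw": 1},
    {"delta_pos": [0,-8,-12],"turn": 0,"jaw": 1},
    {"delta_pos": [0,-8,-12],"turn": 0,"jaw": 1},
  ],
)

```text
clock: 12.02
tool_pos: [0.4193, -0.3391, 0.1956]
eef_rot: [0.997, 0.072, -0.0, -0.0]
contact_force: [0.0, 0.2, -0.6]
opening: 0.005
```

```bash
python3 - <<'E'
from h import *
from plant import r
s=r.get_state();print(s["tool_pos"],s["contact_force"],s["clock"])
a=vision.snapshot("side");crop(a,285,190,140,105,5,"pics/s9.png");cv2.imwrite("pics/s9f.png",a)
a=vision.snapshot("top");crop(a,225,160,160,120,5,"pics/t9.png")
E
python3 ov.py pics/t9.png 225 160 5 0 0.004 0 top
```

```text
[ 0.41925714 -0.33909317  0.1955577 ] [ 0.01535987  0.16014035 -0.63847721] 12.0167
```

View pics/s9.png

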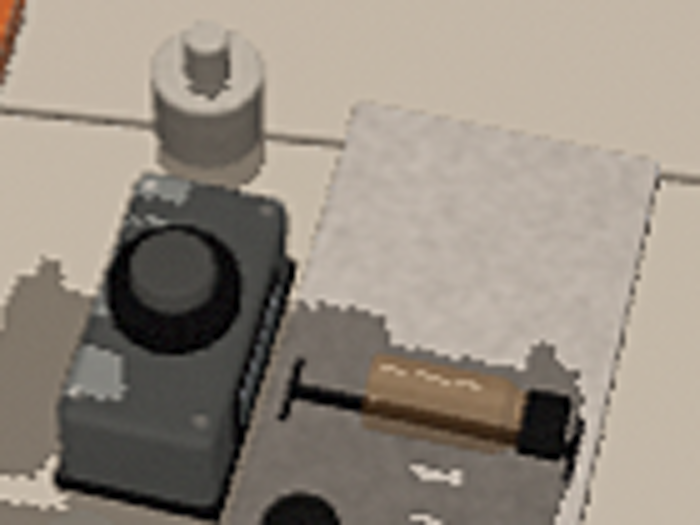

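View pics/ov_t9.png

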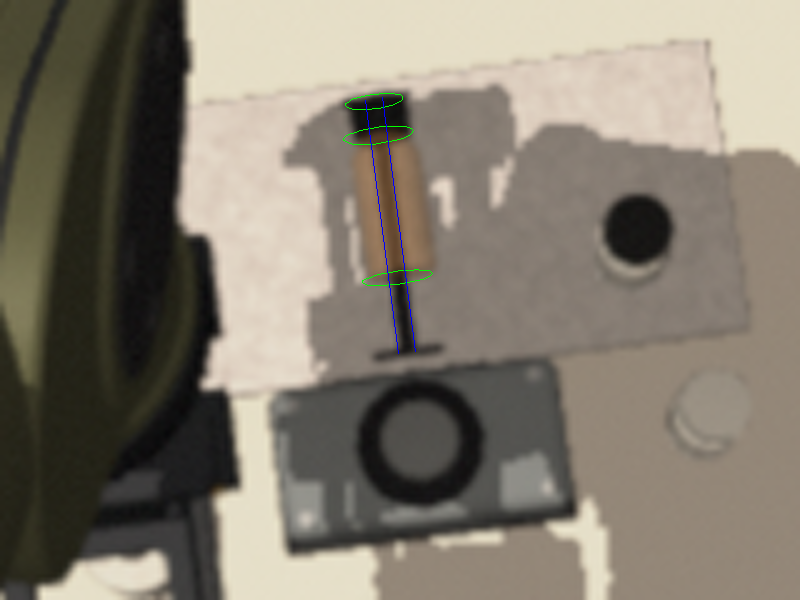

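The hard stop was at TCP z ≈ 0.0695 and contact was lost at about 0.0745, which matches the button's full 5 mm travel. The vial and bystanders haven't moved, and the button is back up.

send_rows(
  series=[
    {"delta_pos": [0,0,0],"turn": 0,"jaw": 1},
    {"delta_pos": [0,0,0],"turn": 0,"jaw": 1},
    {"delta_pos": [0,0,0],"turn": 0,"jaw": 1},
  ],
)

```text
clock: 12.37
tool_pos: [0.419, -0.3423, 0.1944]
eef_rot: [0.998, 0.069, -0.0, -0.0]
contact_force: [-0.5, -0.5, -0.4]
opening: 0.005
```

```bash
python3 -c "
from plant import order
print(order.finish_job())"
```

```text
the job is handed in; nothing more can be done
None
```

I handed the job in at about 12.4 s. `finish_job()` gives no verdict, so what follows rests on my own checks.

- **Vial:** I rolled the amber vial about 72 mm at up to 24 mm/s, with the shut fingertips at axis height. Both cameras then showed it on the line: within about 1 mm across, about 5 mm along, and parallel to it. It rolled nearly a full turn by distance; I did not measure the rotation itself.
- **Button:** I pressed it with the shut fingers, which peaked at about 23 N at the hard stop, well above the button's own 4 N. On release, contact was lost about 5 mm above the stop, so the full travel was used. The last pictures show it back up.
- **Other objects:** The pellet die and both standing vials looked unmoved in the last pictures, and the arm was clear of everything.
- **Disagreement:** The button's top was about 2 mm higher by touch (about 63 mm) than by the cameras (61 mm). That is within the stated calibration. No check failed.

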